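Build a tier on the kiln shelf

ROBOT

A 6-joint arm with a two-finger parallel gripper is mounted at the origin on the work surface. World frame = base frame: x ahead of the robot, y to its left, z up, the work surface at z = 0. Lengths are in m, angles in degrees, forces in N, time in s.
With the tool pointing down it reaches from about 0.3 to 0.75 m from the base axis. Payload 8.5 kg.
Tool frame: the origin (TCP) lies at the very end of the fingers, on their centre line; the grasp point (between the pads) lies 19 mm behind it; z points along the fingers, y is the line along which they close (so a half turn about z gives the same grasp; the last joint's range is limited). The gripper opens to 85 mm and grips with 20 to 120 N. Pads are 22 mm wide; open, the fingers measure 114 mm over their backs; the gripper's body (76 mm by 85 mm) begins 54 mm behind the grasp point. The pads swing forward as they close: fully open they stand 13 mm farther back than shut.
Start: joints at [61.977, 21.807, 74.336, -0, 83.858, -12.336], TCP at [0.149, 0.529, 0.231] pointing down, gripper open.
Joint ranges: [-178.18, 178.18], [-50.72, 133.34], [12.68, 142.11], [-81.47, 261.47], [9.98, 163.14], [-165.26, 165.26]. Speed limits (degrees/s): [136.94, 136.94, 180, 180, 180, 180].

INTERFACE

Orientations are given as a 3x3 rotation matrix whose columns are the frame's x, y, z axes.
In Python, from rig import observe, cams, ticket gives the robot as it stands.
- The arm moves only by the tool move_arm, never from a script. Its arguments are lists of equal length, an entry for each row: "jaw": the finger opening in cm, from 0 to 8.54; "dp": the shift along the tool's x, y, z in cm, a list of three; "turn": the turn, a rotation vector about the tool's x, y, z in rad, a list of three. In form: {"jaw": [jaw, ...], "dp": [[tx, ty, tz], ...], "turn": [[wx, wy, wz], ...]}. A call has 1 to 12 rows; each row shifts and turns the commanded pose from where the row before left it, along the tool's axes as they then stand; what a row does not reach is not made up. A row lasts 1/12 s, in which the tool goes at most 41.7 mm and 7.16 degrees, less where a joint would pass 70% of its speed; a pose out of reach is approached as far as the arm can. A call is refused whole if a number of a shift passes 4.17 or a number of a turn 0.125, either way. A call with a gripper value outside its range is refused whole. The fingers move at their own pace and stop on an object; "force" is the grip in N (left out, the last holds). Time passes only in rows, so rows that do not move let the fingers close. It gives the time, the measured TCP pose, the force, the opening and the grip force at its end, in the units of the state.
- observe(): the state, without advancing time (a new reading comes with each control period).
- cams.get_image(name): name is "scene" or "top"; returns (picture, depth): 420x560x3 uint8, red, green, blue; 420x560 float32, m along the optical axis (not along the pixel's ray), 0 where there is no reading.
- cams.calibration(name): a dict with "vertical_fov" (degrees; the focal length in pixels is half the picture's height over the tangent of half this angle, whatever the lens; pixels are square), "cx", "cy" (the principal point, pixels), "k1" (the pictures are not rectified: a ray, as slopes to the right and down, at radius r is drawn at 1 + k1 r^2 times it, then the intrinsics apply), "view" (4x4, takes a point from world to camera coordinates). Camera axes: x right, y up, looking along -z (the intrinsics and any distortion apply to the point x, -y, -z); pixel columns grow to the right and rows downward; lengths in m; the calibration is good to about 2 mm. A picture is of the moment at which its call begins. calibration takes no time and is no camera call.
- ticket.close_job(): hands the job in; it is judged then, once.
Trained networks look in the newest picture that a camera, given by its name, has taken for a name from the list of things; names that differ only in an ending like _2 or _b are one class to them, and where a whole thing is asked for, a point or a joint stands for the part that bears it (a point fixed in the world has none). Each returns a list of dicts, best first, with "p" (0 to 1); they miss things now and then, are a little off and sometimes report something else, mostly with a low value. They report only what shows in the picture. A call takes as long as a camera call. They do not tell look-alikes from the thing itself.
- cams.spot_in(camera, query): "box" ([centre column, centre row, width, height] as shares, 0 to 1, of the picture: columns of its width, rows of its height, round what is visible of it).
- cams.outline_of(camera, query): "mask" (420x560 bool, what is visible of it) and "box" ([centre column, centre row, width, height] as shares, 0 to 1, of the picture: columns of its width, rows of its height, round what is visible of it).
- cams.mark_of(camera, query): "location" ([column, row] as shares, 0 to 1, of the picture: columns of its width, rows of its height: a listed point, or the origin of a listed thing).
The state is a dict: "time_s": time; "q": joint angles; "qvel": joint speeds; "joint_efforts": joint torques, N m; "position": TCP position; "tool_rot": TCP orientation; "ft_force": force on the tool from outside, world axes, zero at the start; "wrist_torque": the same for the moment, N m; "grip_width": finger opening in m; "gripper_force": force on a finger pad.
Only numpy, scipy, OpenCV 4.12 (cv2) and the standard library are available. Lean on these libraries where they do the work, as an engineer would, in place of code of your own. Each camera call takes 0.05 s, during which the arm holds its last target. There are 200 camera calls.

TASK

Build the next tier on the white kiln shelf: stand the tall square post on the square bare patch and the round post on the round bare patch, and set the low bowl midway between them in the middle of the shelf. Then lay the long strip flat across the tops of both posts, centred and reaching past them equally at both ends, and stand the tall beaker upright on top of the strip directly above the round post. Leave the short post and the big pot where they are.

Things in the scene. Friction and masses are not known exactly. Their poses are not given: they have to be found in the camera images.
- kiln_shelf: Fixed kiln shelf lying on the table: a slab 130 x 270 x 15 mm with a white top. Origin at the centre of its underside; x along its 130 mm side, y along its 270 mm side, z up; its top is 15 mm above the origin.
- square_patch: Bare brown square, 46 mm wide, flat on the shelf's top (just a mark, no thickness), where the square post goes. Origin at its centre, at the level of the shelf's top; x and y along its sides, parallel to the shelf's. It lies on the shelf's long centre line, 80 mm from the shelf's middle, at either end.
- round_patch: Bare brown round mark, 46 mm across, flat on the shelf's top (no thickness), where the round post goes. Origin at its centre, at the level of the shelf's top. It lies on the shelf's long centre line, 80 mm from the middle, at the end opposite the square patch.
- square_post: Loose buff kiln post, 36 x 36 mm square and 75 mm tall, about 170 g, standing upright on the plywood ware board, whose top is 12 mm above the table. Origin at the centre of its underside; x and y square to its faces, z up.
- round_post: Loose buff round kiln post, 36 mm across and 75 mm tall, with a dark dot on its flat top, about 140 g, standing on the plywood ware board, whose top is 12 mm above the table. Origin at the centre of its underside, z up.
- bowl: Loose low brown clay bowl, open on top, 64 mm across its straight upper wall (from 13 mm up), 42 mm tall, foot 48 mm across, wall 4 mm, about 90 g, standing on the plywood ware board, whose top is 12 mm above the table. Origin at the centre of its underside, z up.
- beaker: Loose tall brown clay beaker, open on top, 56 mm across with straight walls, 80 mm tall, foot 52 mm across, wall 4 mm, about 130 g, standing on the plywood ware board, whose top is 12 mm above the table. Origin at the centre of its underside, z up.
- strip: Loose buff kiln strip, a stiff flat bar 250 x 55 x 12 mm, about 300 g, lying flat on the table by itself on the side opposite the ware board. Origin at the centre of its underside; x along its length, y along its 55 mm width, z up. The ware board (fixed plywood, 240 x 210 x 12 mm) carries the tall posts, bowl and beaker in two rows of two, centres about 105 mm (at least 85 mm) apart.
- short_post: Bystander: loose short square kiln post, 36 x 36 mm and only 40 mm tall, standing on the table behind the shelf. Origin at the centre of its underside. Not to be used or moved.
- big_pot: Bystander: big rounded brown clay pot, 120 mm across and 100 mm tall, standing on the table behind the shelf. Origin at the centre of its underside. Not to be moved.
Things that resemble listed ones, but are neither listed nor needed, are in the scene too. What is shaped like the square_post but green or purple is not meant.

How it is judged (in metres and radians):
On the way, in this order (a step that is already met when the one before it is completed fails the run):
1. both posts stand on their own patches and the bowl between them (horizontal distance between square_post and square_patch below 0.012 m and horizontal distance between round_post and round_patch below 0.012 m and horizontal distance between bowl and kiln_shelf below 0.015 m and height (world z) of each of square_post, round_post, bowl below 0.02 m and angle between each of square_post, round_post, bowl's own z axis and vertical below 0.06 rad), for 0.2 s.
2. the strip lies flat across both posts (height (world z) of strip between 0.084 and 0.096 m and angle between strip's own z axis and vertical below 0.05 rad and horizontal distance between each of square_post, round_post and strip below 0.107 m), for 0.2 s.
3. the beaker stands on the strip above the round post (height (world z) of beaker between 0.096 and 0.108 m and angle between beaker's own z axis and vertical below 0.06 rad and horizontal distance between beaker and round_post below 0.015 m), for 0.2 s.
At the end, for the whole second after the job is handed in: Posts upright within 12 mm of their patches; bowl upright within 15 mm of the shelf's middle; strip flat on both posts, which lie within 107 mm of its centre, 18 mm of its centre line; beaker upright on it within 15 mm of the round post's axis; all released, at rest; bystanders within 20 mm (all of step 1 and all of step 2 and all of step 3 and height (world z) of each of square_post, round_post, bowl above 0.01 m and y of square_post in the frame of strip between -0.018 and 0.018 m and y of round_post in the frame of strip between -0.018 and 0.018 m and linear speed of each of square_post, round_post, bowl, strip, beaker below 0.02 m/s and angular speed of each of square_post, round_post, bowl, strip, beaker below 0.2 rad/s and contact force between each of square_post, round_post, bowl, strip, beaker and the fingers below 0.1 N and distance of each of short_post, big_pot from where it was at the start of the episode below 0.02 m); the robot touches nothing.
It fails at once if the short post or the big pot is disturbed (moved by more than 20 mm) (distance of any of short_post, big_pot from where it was at the start of the episode above 0.02 m).
It also fails if it takes over 128 s, if anything falls off the work surface, if the arm or the gripper's body presses on something with over 40 N, if the wrist force passes 120 N, or if a joint passes its speed limit or range.

## Working session

There is one attempt and no reset: what is moved stays moved. The work goes in short steps, Python scripts to look and compute and a tool call to move; the robot and the scene stay as the last step left them, time stands still between calls to the robot, and variables do not carry over. Pictures are saved under pics/ and viewed, at most 14 in all, crops included, and the job is handed in when it is done.

Besides the shell and the picture viewer there is one more tool, called after ">>>" by a JSON object that holds its "name" and its "arguments". move_arm: Moves the arm, as the interface text tells. Its arguments: {"type":"object","properties":{"jaw":{"type":"array","items":{"type":"number"}},"dp":{"type":"array","items":{"type":"array","items":{"type":"number"}}},"turn":{"type":"array","items":{"type":"array","items":{"type":"number"}}},"force":{"type":"number"}},"required":["jaw","dp","turn"]}

```bash
ls; mkdir -p pics; python3 - <<'E'
from rig import observe, cams
import cv2,numpy as np
s=observe(); print(s['time_s'],s['position'],s['tool_rot'],s['grip_width'])
for c in('scene','top'):
    im,d=cams.get_image(c); cv2.imwrite(f'pics/{c}0.png',im[:,:,::-1]); np.savez(f'{c}0.npz',im=im,d=d)
    print(c,cams.calibration(c))
    for n in ['kiln_shelf','square_patch','round_patch','square_post','round_post','bowl','beaker','strip','short_post','big_pot']:
        r=cams.spot_in(c,n); print(n,[(round(x['p'],2),[round(v*k) for v,k in zip(x['box'],(560,420,560,420))]) for x in r[:4]])
E
```

```text
pics
0.0 [0.14857117 0.52924945 0.2306922 ] [[-9.62750294e-01  2.70391098e-01 -7.24266929e-04]
 [ 2.70391849e-01  9.62749474e-01 -1.30363097e-03]
 [ 3.44797395e-04 -1.45090697e-03 -9.99998888e-01]] 0.08559617633575918
scene {'vertical_fov': 52.01595399071343, 'cx': 279.9909121827601, 'cy': 211.94794930202903, 'k1': 0.030150264628820943, 'view': array([[-0.79020489,  0.61277328, -0.00922761,  0.4923792 ],
       [-0.53264636, -0.67927439,  0.50485062,  0.29942194],
       [ 0.30309089,  0.40385048,  0.8631574 , -1.31592983],
       [ 0.        ,  0.        ,  0.        ,  1.        ]])}
kiln_shelf [(0.98, [312, 210, 112, 90])]
square_patch [(0.52, [287, 188, 21, 18])]
round_patch [(0.68, [334, 222, 18, 13])]
square_post [(0.94, [161, 158, 19, 26]), (0.88, [228, 136, 20, 32]), (0.83, [187, 157, 20, 28]), (0.59, [205, 179, 18, 31])]
round_post [(0.72, [264, 119, 11, 26])]
bowl [(0.82, [212, 116, 23, 24])]
beaker [(0.69, [246, 97, 18, 32]), (0.54, [227, 135, 21, 28])]
strip [(0.6, [410, 296, 100, 71]), (0.35, [207, 229, 19, 19])]
short_post [(0.83, [208, 227, 24, 19])]
big_pot [(0.74, [3
[... 328 characters left out ...]
  [-0.19213663, -0.00508964,  0.98135499, -1.14471186],
       [ 0.        ,  0.        ,  0.        ,  1.        ]])}
kiln_shelf [(0.86, [278, 231, 109, 66]), (0.5, [154, 248, 40, 100])]
square_patch [(0.66, [154, 250, 39, 99]), (0.61, [309, 225, 19, 21])]
round_patch [(0.78, [251, 239, 23, 18])]
square_post [(0.88, [394, 211, 21, 16]), (0.82, [365, 163, 21, 24]), (0.76, [411, 142, 17, 23]), (0.75, [399, 166, 21, 20])]
round_post [(0.72, [154, 247, 39, 97]), (0.7, [395, 258, 21, 17])]
bowl [(0.62, [432, 214, 22, 27]), (0.47, [395, 212, 21, 21])]
beaker [(0.69, [437, 260, 35, 23])]
strip [(0.66, [155, 248, 38, 96])]
short_post [(0.83, [316, 137, 16, 18])]
big_pot [(0.67, [242, 138, 48, 53])]
```

```bash
python3 - <<'E'
import cv2
a=cv2.imread('pics/top0.png')[90:310,110:480]; cv2.imwrite('pics/t0c.png',cv2.resize(a,None,fx=2.1,fy=2.1,interpolation=cv2.INTER_CUBIC))
a=cv2.imread('pics/scene0.png')[60:360,130:490]; cv2.imwrite('pics/s0c.png',cv2.resize(a,None,fx=2,fy=2,interpolation=cv2.INTER_CUBIC))
E
```

```text
(no output)
```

View pics/t0c.png

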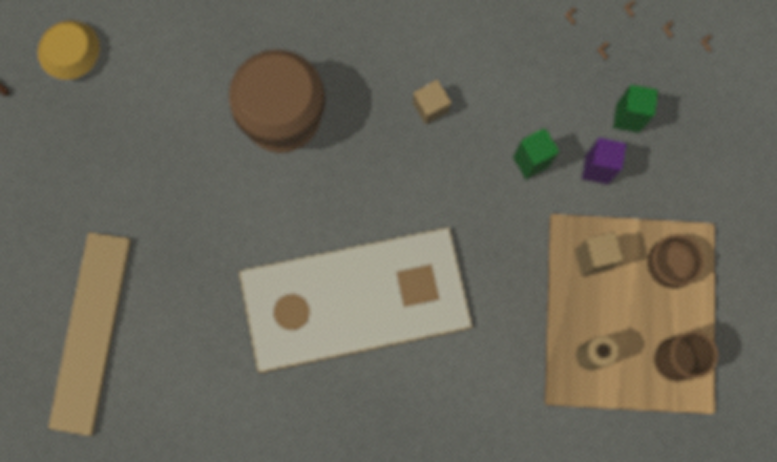

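View pics/s0c.png

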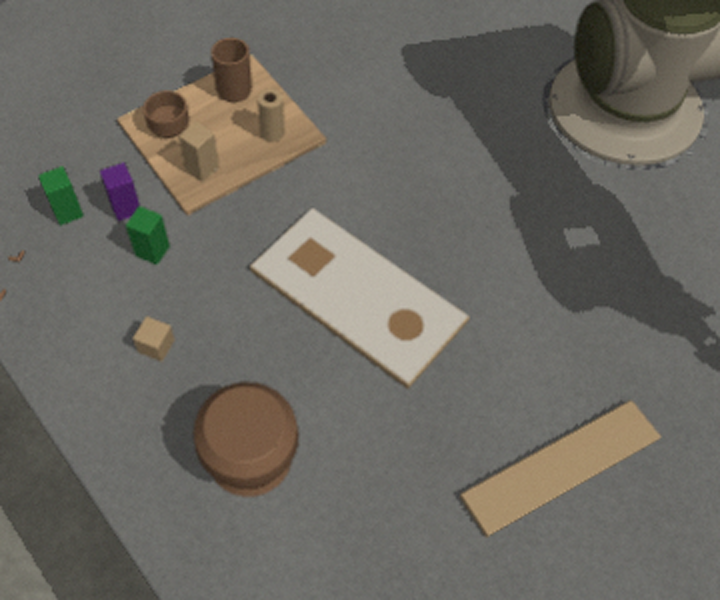

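The top view shows, in picture pixels, the board at right with the square post (397,210), round post (397,257), bowl (432,214) and beaker (437,260). The shelf is at (278,231) with its square patch at right (309,225), and the strip is at left (154,248). Next I measure positions from depth.

```bash
cat > h.py <<'E'
import numpy as np,cv2
from rig import observe,cams
def K(c):
    k=cams.calibration(c); f=210/np.tan(np.radians(k['vertical_fov']/2)); return k,f
def rays(c,uv):
    k,f=K(c); uv=np.asarray(uv,float).reshape(-1,2)
    d=np.c_[(uv[:,0]-k['cx'])/f,(uv[:,1]-k['cy'])/f]; u=d.copy()
    for _ in range(10): u=d/(1+k['k1']*(u**2).sum(1))[:,None]
    return u,k['view']
def cloud(c,uv,depth):
    u,V=rays(c,uv); P=np.c_[u[:,0]*depth,-u[:,1]*depth,-depth]
    return (P-V[:3,3])@V[:3,:3]
def onplane(c,uv,z):
    u,V=rays(c,uv); D=np.c_[u[:,0],-u[:,1],-np.ones(len(u))]@V[:3,:3]; o=-V[:3,:3].T@V[:3,3]
    return o+D*((z-o[2])/D[:,2])[:,None]
def proj(c,P):
    k,f=K(c); p=np.atleast_2d(P)@k['view'][:3,:3].T+k['view'][:3,3]; u=np.c_[p[:,0],-p[:,1]]/-p[:,2:3]
    u=u*(1+k['k1']*(u**2).sum(1))[:,None]; return u*f+[k['cx'],k['cy']]
def full(c,im=None,d=None):
    if d is None: im,d=cams.get_image(c)
    g=np.stack(np.meshgrid(np.arange(560),np.arange(420)),-1).reshape(-1,2)
    X=cloud(c,g,d.ravel().astype(float)); X[d.ravel()==0]=np.nan
    return im,d,X.reshape(420,560,3)
def rect(P):
    (c,(w,h),a)=cv2.minAreaRect(np.asarray(P,np.float32)[:,:2])
    if w<h: w,h,a=h,w,a+90
    return np.round(c,4),round(w,4),round(h,4),round(((a+90)%180)-90,1)
E
python3 - <<'E'
from h import *
for c in('scene','top'):
    z=np.load(c+'0.npz'); im,d,X=full(c,z['im'],z['d']); Z=X[...,2]
    print(c,'table z',np.nanmedian(Z))
    rois=dict(scene=dict(sq=(229,136,14,0.087),rd=(265,119,12,.087),bowl=(213,116,15,.054),beak=(246,97,16,.092),strip=(410,293,56,.012),shelf=(310,208,58,.015)),
      top=dict(sq=(397,210,16,.087),rd=(397,257,16,.087),bowl=(434,214,17,.054),beak=(437,260,19,.092),strip=(154,248,52,.012),shelf=(278,231,60,.015)))[c]
    for n,(u,v,r,zt) in rois.items():
        A=X[v-r:v+r+1,u-r:u+r+1].reshape(-1,3); m=np.abs(A[:,2]-zt)<(.007 if zt>.02 else .005); B=A[m]
        if zt<.02:
            # main connected component
            M=(np.abs(X[...,2]-zt)<.006).astype(np.uint8); M[:v-r]=0;M[v+r:]=0;M[:,:u-r]=0;M[:,u+r:]=0
            nn,l,st,_=cv2.connectedComponentsWithStats(M,connectivity=4); B=X[l==1+np.argmax(st[1:,4])]
        mean=B.mean(0)
        print(n,len(B),'zmed',round(np.median(B[:,2]),4),'mean',mean.round(4),'rect',*rect(B))
    # patches: brown inside shelf
    q=cv2.cvtColor(im,cv2.COLOR_RGB2HSV); 
    for n,(u,v) in dict(scene=dict(sqp=(287,188),rdp=(333,222)),top=dict(sqp=(309,226),rdp=(249,238)))[c].items():
        M=np.zeros((420,560),np.uint8); M[v-15:v+16,u-15:u+16]=(q[v-15:v+16,u-15:u+16,1]>80)
        nn,l,st,ce=cv2.connectedComponentsWithStats(M,connectivity=4); i=l[v,u]
        P=onplane(c,np.argwhere(l==i)[:,::-1],.015); print(n,st[i,4],P.mean(0).round(4),*rect(P))
E
```

```text
scene table z 0.0009994728992637572Traceback (most recent call last):
  File "<stdin>", line 14, in <module>
  File "h.py", line 25, in rect
    (c,(w,h),a)=cv2.minAreaRect(np.asarray(P,np.float32)[:,:2])
                ~~~~~~~~~~~~~~~^^^^^^^^^^^^^^^^^^^^^^^^^^^^^^^^
cv2.error: OpenCV(4.12.0) /io/opencv/modules/imgproc/src/convhull.cpp:143: error: (-215:Assertion failed) total >= 0 && (depth == CV_32F || depth == CV_32S) in function 'convexHull'
```

```bash
sed -i 's/np.asarray(P,np.float32)\[:,:2\]/np.ascontiguousarray(np.asarray(P,np.float32)[:,:2])/' h.py
cat > m.py <<'E'
from h import *
for c in('scene','top'):
    z=np.load(c+'0.npz'); im,d,X=full(c,z['im'],z['d']); Z=X[...,2]
    print(c,'table z',np.nanmedian(Z))
    rois=dict(scene=dict(sq=(229,136,14,0.087),rd=(265,119,12,.087),bowl=(213,116,15,.054),beak=(246,97,16,.092),strip=(410,293,56,.012),shelf=(310,208,58,.015)),
      top=dict(sq=(397,210,16,.087),rd=(397,257,16,.087),bowl=(434,214,17,.054),beak=(437,260,19,.092),strip=(154,248,52,.012),shelf=(278,231,60,.015)))[c]
    for n,(u,v,r,zt) in rois.items():
        A=X[v-r:v+r+1,u-r:u+r+1].reshape(-1,3); m=np.abs(A[:,2]-zt)<(.007 if zt>.02 else .005); B=A[m]
        if zt<.02:
            M=(np.abs(X[...,2]-zt)<.006).astype(np.uint8); M[:v-r]=0;M[v+r:]=0;M[:,:u-r]=0;M[:,u+r:]=0
            nn,l,st,_=cv2.connectedComponentsWithStats(M,connectivity=4); B=X[l==1+np.argmax(st[1:,4])]
        if not len(B): print(n,'none',np.nanmax(A[:,2])); continue
        print(n,len(B),'zmed',round(np.median(B[:,2]),4),'mean',B.mean(0).round(4),'rect',*rect(B))
    q=cv2.cvtColor(im,cv2.COLOR_RGB2HSV)
    for n,(u,v) in dict(scene=dict(sqp=(287,188),rdp=(333,222)),top=dict(sqp=(309,226),rdp=(249,238)))[c].items():
        M=np.zeros((420,560),np.uint8); M[v-15:v+16,u-15:u+16]=(q[v-15:v+16,u-15:u+16,1]>80)
        nn,l,st,ce=cv2.connectedComponentsWithStats(M,connectivity=4); i=l[v,u]
        P=onplane(c,np.argwhere(l==i)[:,::-1],.015); print(n,st[i,4],P.mean(0).round(4),*rect(P))
E
python3 m.py
```

```text
scene table z 0.0009994728992637572
sq 155 zmed 0.0882 mean [ 0.5798 -0.2888  0.0877] rect [ 0.5792 -0.2915] 0.0375 0.0361 -77.9
rd 92 zmed 0.0877 mean [ 0.4626 -0.2776  0.0876] rect [ 0.463  -0.2793] 0.035 0.0259 -41.9
bowl 142 zmed 0.0532 mean [ 0.5714 -0.3895  0.0528] rect [ 0.5704 -0.3895] 0.0631 0.0624 35.5
beak 139 zmed 0.0898 mean [ 0.4601 -0.3595  0.09  ] rect [ 0.4675 -0.3474] 0.1408 0.054 70.3
strip 2409 zmed 0.0134 mean [0.5012 0.3394 0.0133] rect [0.4952 0.3396] 0.2529 0.0553 -9.4
shelf 4369 zmed 0.0171 mean [0.5352 0.0134 0.017 ] rect [0.5332 0.0062] 0.2723 0.134 -78.8
sqp 218 [ 0.5481 -0.0729  0.015 ] [ 0.548 -0.073] 0.0439 0.0431 -79.0
rdp 194 [0.5171 0.0844 0.015 ] [0.5169 0.0846] 0.0418 0.0387 49.2
top table z -0.00014457622078425922
sq 203 zmed 0.0868 mean [ 0.577  -0.2911  0.0868] rect [ 0.5775 -0.292 ] 0.0369 0.0357 13.0
rd 177 zmed 0.0868 mean [ 0.4568 -0.2808  0.0867] rect [ 0.4569 -0.2807] 0.0348 0.0345 1.7
bowl 149 zmed 0.053 mean [ 0.5691 -0.3879  0.0531] rect [ 0.5697 -0.3888] 0.0626 0.0614 -26.3
beak 133 zmed 0.0914 mean [ 0.4505 -0.388   0.0913] rect [ 0.4505 -0.3883] 0.0544 0.0517 86.4
strip 1971 zmed 0.0123 mean [0.4955 0.3371 0.0123] rect [0.4969 0.3375] 0.2507 0.0593 -9.9
shelf 5010 zmed 0.0154 mean [0.5325 0.0063 0.0154] rect [0.5335 0.0062] 0.2704 0.1309 -79.1
sqp 262 [ 0.5487 -0.0726  0.015 ] [ 0.5489 -0.0725] 0.0426 0.0423 -78.8
rdp 205 [0.5178 0.0843 0.015 ] [0.5173 0.0843] 0.0393 0.0392 -0.8
```

Both cameras agree within a few mm. I will turn the tool's y axis to the shelf's x direction (11°) and keep it there for all four board objects.

>>> {"name": "move_arm", "arguments": {"jaw": [8.5, 8.5, 8.5, 8.5, 8.5, 8.5, 8.5, 8.5, 8.5, 8.5, 8.5, 8.5], "dp": [[0, 0, 0], [0, 0, 0], [0, 0, 0], [0, 0, 0], [0, 0, 0], [0, 0, 0], [0, 0, 0], [0, 0, 0], [0, 0, 0], [-4, 1, 0], [-4, 1, 0], [-4, 1, 0]], "turn": [[0, 0, 0.1228], [0, 0, 0.1228], [0, 0, 0.1228], [0, 0, 0.1228], [0, 0, 0.1228], [0, 0, 0.1228], [0, 0, 0.1228], [0, 0, 0.1228], [0, 0, 0.1228], [0, 0, 0], [0, 0, 0], [0, 0, 0]]}}

```text
time_s: 2.1
position: [0.2011, 0.4161, 0.231]
tool_rot: [[-0.192, 0.981, -0.0], [0.981, 0.192, -0.0], [-0.0, -0.0, -1.0]]
ft_force: [0.9, 0.5, 0.4]
grip_width: 0.085
gripper_force: 0.0
```

```bash
cat > st.py <<'E'
import sys
from h import *
T=dict(shelf=(.5333,.0062),sqp=(.5486,-.0723),rdp=(.5180,.0847),sq=(.578,-.2917),rd=(.458,-.280),bowl=(.570,-.389),beaker=(.4505,-.388),strip=(.496,.3385))
s=observe(); R=s['tool_rot']; p=s['position']
print('t',round(s['time_s'],2),'p',p.round(4),'yaw_y',np.degrees(np.arctan2(R[1,1],R[0,1])).round(2),'tilt',R[:2,2].round(4),'w',round(s['grip_width'],4),'gf',round(float(np.max(s['gripper_force'])),1),'F',np.round(s['ft_force'],1))
for n in sys.argv[1:]:
    t=T[n] if n in T else tuple(map(float,n.split(','))); d=np.array([t[0],t[1],p[2]])-p
    print(n,'cm in tool',(R.T@d*100).round(2),'z down to 0:',round(p[2]*100,2))
E
python3 st.py sq
```

```text
t 2.1 p [0.2011 0.4161 0.231 ] yaw_y 11.08 tilt [-0.     -0.0003] w 0.085 gf 0.0 F [0.9 0.5 0.4]
sq cm in tool [-7.671e+01  2.338e+01  2.000e-02] z down to 0: 23.1
```

>>> {"name": "move_arm", "arguments": {"jaw": [8.5, 8.5, 8.5, 8.5, 8.5, 8.5, 8.5, 8.5, 8.5, 8.5, 8.5, 8.5], "dp": [[-3.2, 0.97, 0], [-3.2, 0.97, 0], [-3.2, 0.97, 0], [-3.2, 0.97, 0], [-3.2, 0.97, 0], [-3.2, 0.97, 0], [-3.2, 0.97, 0], [-3.2, 0.97, 0], [-3.2, 0.97, 0], [-3.2, 0.97, 0], [-3.2, 0.97, 0], [-3.2, 0.97, 0]], "turn": [[0, 0, 0], [0, 0, 0], [0, 0, 0], [0, 0, 0], [0, 0, 0], [0, 0, 0], [0, 0, 0], [0, 0, 0], [0, 0, 0], [0, 0, 0], [0, 0, 0], [0, 0, 0]]}}

```text
time_s: 3.1
position: [0.389, 0.061, 0.2316]
tool_rot: [[-0.19, 0.982, 0.001], [0.982, 0.19, -0.0], [-0.0, 0.001, -1.0]]
ft_force: [0.7, 0.3, 0.2]
grip_width: 0.085
gripper_force: 0.0
```

>>> {"name": "move_arm", "arguments": {"jaw": [8.5, 8.5, 8.5, 8.5, 8.5, 8.5, 8.5, 8.5, 8.5, 8.5, 8.5, 8.5], "dp": [[-3.2, 0.97, 0], [-3.2, 0.97, 0], [-3.2, 0.97, 0], [-3.2, 0.97, 0], [-3.2, 0.97, 0], [-3.2, 0.97, 0], [-3.2, 0.97, 0], [-3.2, 0.97, 0], [-3.2, 0.97, 0], [-3.2, 0.97, 0], [-3.2, 0.97, 0], [-1.6, 0.5, 0]], "turn": [[0, 0, 0], [0, 0, 0], [0, 0, 0], [0, 0, 0], [0, 0, 0], [0, 0, 0], [0, 0, 0], [0, 0, 0], [0, 0, 0], [0, 0, 0], [0, 0, 0], [0, 0, 0]]}}

```text
time_s: 4.1
position: [0.5691, -0.2805, 0.2305]
tool_rot: [[-0.189, 0.982, -0.0], [0.982, 0.189, -0.0], [-0.0, -0.0, -1.0]]
ft_force: [-0.7, -0.1, 0.2]
grip_width: 0.0852
gripper_force: 0.0
```

```bash
python3 st.py sq
```

```text
t 4.1 p [ 0.5691 -0.2805  0.2305] yaw_y 10.88 tilt [-0.0002 -0.0004] w 0.0852 gf 0.0 F [-0.7 -0.1  0.2]
sq cm in tool [-1.26  0.66  0.  ] z down to 0: 23.05
```

>>> {"name": "move_arm", "arguments": {"jaw": [8.5, 8.5, 8.5, 8.5, 8.5, 8.5, 8.5, 8.5, 8.5, 8.5, 8.5, 8.5], "dp": [[-1.2, 0.5, 0], [0, 0, 2], [0, 0, 3], [0, 0, 3], [0, 0, 3], [0, 0, 3], [0, 0, 2], [0, 0, 1.5], [0, 0, 1.3], [0, 0, 0], [0, 0, 0], [0, 0, 0]], "turn": [[0, 0, -0.025], [0, 0, 0], [0, 0, 0], [0, 0, 0], [0, 0, 0], [0, 0, 0], [0, 0, 0], [0, 0, 0], [0, 0, 0], [0, 0, 0], [0, 0, 0], [0, 0, 0]]}}

```text
time_s: 5.1
position: [0.5759, -0.2885, 0.0443]
tool_rot: [[-0.215, 0.977, 0.001], [0.977, 0.215, -0.001], [-0.001, 0.001, -1.0]]
ft_force: [-0.7, 0.9, 0.7]
grip_width: 0.0853
gripper_force: 0.0
```

```bash
python3 st.py sq
```

```text
t 5.1 p [ 0.5759 -0.2885  0.0443] yaw_y 12.42 tilt [ 0.0012 -0.0009] w 0.0853 gf 0.0 F [-0.7  0.9  0.7]
sq cm in tool [-0.36  0.13  0.  ] z down to 0: 4.43
```

>>> {"name": "move_arm", "arguments": {"jaw": [8.5, 8.5, 2.5, 2.5, 2.5, 2.5, 2.5, 2.5, 2.5, 2.5, 2.5, 2.5], "dp": [[-0.35, 0.1, 0], [0, 0, 0], [0, 0, 0], [0, 0, 0], [0, 0, 0], [0, 0, 0], [0, 0, 0], [0, 0, 0], [0, 0, 0], [0, 0, 0], [0, 0, 0], [0, 0, 0]], "turn": [[0, 0, 0], [0, 0, 0], [0, 0, 0], [0, 0, 0], [0, 0, 0], [0, 0, 0], [0, 0, 0], [0, 0, 0], [0, 0, 0], [0, 0, 0], [0, 0, 0], [0, 0, 0]], "force": 40}}

```text
time_s: 6.1
position: [0.5772, -0.2914, 0.0435]
tool_rot: [[-0.215, 0.977, 0.0], [0.977, 0.215, -0.0], [-0.0, 0.0, -1.0]]
ft_force: [-1.2, 0.8, 2.6]
grip_width: 0.0356
gripper_force: 41.9
```

```bash
python3 st.py sq sqp
```

```text
t 6.1 p [ 0.5772 -0.2914  0.0435] yaw_y 12.42 tilt [ 0.     -0.0001] w 0.0356 gf 41.9 F [-1.2  0.8  2.6]
sq cm in tool [-0.05  0.07  0.  ] z down to 0: 4.35
sqp cm in tool [22.01  1.92 -0.  ] z down to 0: 4.35
```

>>> {"name": "move_arm", "arguments": {"jaw": [2.5, 2.5, 2.5, 2.5, 2.5, 2.5, 2.5, 2.5, 2.5, 2.5, 2.5, 2.5], "dp": [[0, 0, -2], [0, 0, -2], [0, 0, -2], [2.2, 0.13, 0], [3.3, 0.2, 0], [3.3, 0.2, 0], [3.3, 0.2, 0], [3.3, 0.2, 0], [3.3, 0.2, 0], [2.2, 0.15, 0], [1.15, 0.07, 0], [0, 0, 0]], "turn": [[0, 0, 0.026], [0, 0, 0], [0, 0, 0], [0, 0, 0], [0, 0, 0], [0, 0, 0], [0, 0, 0], [0, 0, 0], [0, 0, 0], [0, 0, 0], [0, 0, 0], [0, 0, 0]]}}

```text
time_s: 7.1
position: [0.5482, -0.0703, 0.1031]
tool_rot: [[-0.192, 0.981, -0.001], [0.981, 0.192, 0.001], [0.001, -0.001, -1.0]]
ft_force: [-0.9, -0.3, -2.1]
grip_width: 0.0358
gripper_force: 41.4
```

```bash
python3 st.py sqp
```

```text
t 7.1 p [ 0.5482 -0.0703  0.1031] yaw_y 11.08 tilt [-0.0009  0.0006] w 0.0358 gf 41.4 F [-0.9 -0.3 -2.1]
sqp cm in tool [-0.21 -0.   -0.  ] z down to 0: 10.31
```

>>> {"name": "move_arm", "arguments": {"jaw": [2.5, 2.5, 2.5, 2.5, 2.5, 2.5, 2.5, 2.5], "dp": [[-0.15, 0, 1], [0, 0, 2], [0, 0, 1], [0, 0, 0.6], [0, 0, 0.5], [0, 0, 0.3], [0, 0, 0.2], [0, 0, 0]], "turn": [[0, 0, 0], [0, 0, 0], [0, 0, 0], [0, 0, 0], [0, 0, 0], [0, 0, 0], [0, 0, 0], [0, 0, 0]]}}

```text
time_s: 7.77
position: [0.549, -0.0739, 0.0473]
tool_rot: [[-0.189, 0.982, 0.0], [0.982, 0.189, -0.0], [-0.0, 0.0, -1.0]]
ft_force: [1.0, -0.3, -2.0]
grip_width: 0.0356
gripper_force: 41.3
```

```bash
python3 st.py sqp
```

```text
t 7.77 p [ 0.549  -0.0739  0.0473] yaw_y 10.92 tilt [ 0.0001 -0.0001] w 0.0356 gf 41.3 F [ 1.  -0.3 -2. ]
sqp cm in tool [ 0.17 -0.01 -0.  ] z down to 0: 4.73
```

>>> {"name": "move_arm", "arguments": {"jaw": [2.5, 2.5, 8.5, 8.5, 8.5, 8.5, 8.5, 8.5, 8.5, 8.5], "dp": [[0.15, 0, 0.08], [0, 0, 0], [0, 0, 0], [0, 0, 0], [0, 0, 0], [0, 0, -1], [0, 0, -2], [0, 0, -3], [0, 0, -3], [0, 0, 0]], "turn": [[0, 0, 0], [0, 0, 0], [0, 0, 0], [0, 0, 0], [0, 0, 0], [0, 0, 0], [0, 0, 0], [0, 0, 0], [0, 0, 0], [0, 0, 0]]}}

```text
time_s: 8.6
position: [0.551, -0.073, 0.1429]
tool_rot: [[-0.19, 0.982, 0.01], [0.982, 0.19, -0.004], [-0.005, 0.009, -1.0]]
ft_force: [0.4, 0.3, 0.5]
grip_width: 0.0849
gripper_force: 0.0
```

```bash
python3 st.py rd
```

```text
t 8.6 p [ 0.551  -0.073   0.1429] yaw_y 10.95 tilt [ 0.01   -0.0036] w 0.0849 gf 0.0 F [0.4 0.3 0.5]
rd cm in tool [-18.56 -13.06  -0.02] z down to 0: 14.29
```

>>> {"name": "move_arm", "arguments": {"jaw": [8.5, 8.5, 8.5, 8.5, 8.5, 8.5, 8.5, 8.5, 8.5, 8.5], "dp": [[-1.5, -1.0, 0], [-2.6, -1.8, 0], [-2.6, -1.8, 0], [-2.6, -1.8, 0], [-2.6, -1.8, 0], [-2.6, -1.8, 0], [-2.5, -1.8, 0], [-1.5, -1.1, 0], [0, 0, 0], [0, 0, 0]], "turn": [[0, 0, 0], [0, 0, 0], [0, 0, 0], [0, 0, 0], [0, 0, 0], [0, 0, 0], [0, 0, 0], [0, 0, 0], [0, 0, 0], [0, 0, 0]]}}

```text
time_s: 9.43
position: [0.4568, -0.2789, 0.1369]
tool_rot: [[-0.188, 0.982, 0.0], [0.982, 0.188, -0.0], [-0.0, 0.0, -1.0]]
ft_force: [1.3, 0.2, 0.3]
grip_width: 0.0846
gripper_force: 0.0
```

```bash
python3 st.py rd; python3 - <<'E'
from h import *
im,d,X=full('top'); cv2.imwrite('pics/top1.png',cv2.resize(im[150:300,200:480,::-1],None,fx=2.8,fy=2.8))
for n,(u,v,r,zt) in dict(sq=(313,216,18,.090)).items():
    A=X[v-r:v+r+1,u-r:u+r+1].reshape(-1,3); B=A[np.abs(A[:,2]-zt)<.007]; print(n,len(B),B.mean(0).round(4),*rect(B))
E
```

```text
t 9.43 p [ 0.4568 -0.2789  0.1369] yaw_y 10.82 tilt [ 0.0004 -0.0001] w 0.0846 gf 0.0 F [1.3 0.2 0.3]
rd cm in tool [-0.13  0.09  0.  ] z down to 0: 13.69
sq 212 [ 0.5494 -0.072   0.0904] [ 0.5501 -0.0722] 0.037 0.0357 11.1
```

The square post stands 1–2 mm from its patch centre. Next is the round post.

>>> {"name": "move_arm", "arguments": {"jaw": [8.5, 8.5, 8.5, 8.5, 8.5, 2.5, 2.5, 2.5, 2.5, 2.5, 2.5, 2.5], "dp": [[-0.1, 0.1, 2], [0, 0, 3], [0, 0, 3], [0, 0, 1.3], [0, 0, 0], [0, 0, 0], [0, 0, 0], [0, 0, 0], [0, 0, 0], [0, 0, 0], [0, 0, 0], [0, 0, 0]], "turn": [[0, 0, 0], [0, 0, 0], [0, 0, 0], [0, 0, 0], [0, 0, 0], [0, 0, 0], [0, 0, 0], [0, 0, 0], [0, 0, 0], [0, 0, 0], [0, 0, 0], [0, 0, 0]]}}

```text
time_s: 10.48
position: [0.4586, -0.2795, 0.0447]
tool_rot: [[-0.19, 0.982, 0.001], [0.982, 0.19, -0.001], [-0.002, 0.001, -1.0]]
ft_force: [-0.5, 1.1, 7.4]
grip_width: 0.0351
gripper_force: 39.2
```

```bash
python3 st.py rd rdp
```

```text
t 10.48 p [ 0.4586 -0.2795  0.0447] yaw_y 10.93 tilt [ 0.0015 -0.0013] w 0.0351 gf 39.2 F [-0.5  1.1  7.4]
rd cm in tool [-0.04 -0.07 -0.  ] z down to 0: 4.47
rdp cm in tool [34.63 12.73 -0.04] z down to 0: 4.47
```

>>> {"name": "move_arm", "arguments": {"jaw": [2.5, 2.5, 2.5, 2.5, 2.5, 2.5, 2.5, 2.5, 2.5, 2.5, 2.5, 2.5], "dp": [[0, 0, -2], [0, 0, -3], [0, 0, -3], [2.0, 0, -1], [3.6, 0, 0], [3.7, 0.5, 0], [3.7, 1, 0], [3.7, 1.3, 0], [3.7, 1.5, 0], [3.7, 1.6, 0], [3.6, 1.7, 0], [3, 2, 0]], "turn": [[0, 0, 0], [0, 0, 0], [0, 0, 0], [0, 0, 0], [0, 0, 0], [0, 0, 0], [0, 0, 0], [0, 0, 0], [0, 0, 0], [0, 0, 0], [0, 0, 0], [0, 0, 0]]}}

```text
time_s: 11.48
position: [0.4937, 0.043, 0.134]
tool_rot: [[-0.19, 0.982, -0.0], [0.982, 0.19, 0.0], [0.0, -0.0, -1.0]]
ft_force: [0.2, -0.2, -0.6]
grip_width: 0.0351
gripper_force: 40.1
```

>>> {"name": "move_arm", "arguments": {"jaw": [2.5, 2.5, 2.5, 2.5, 2.5], "dp": [[2.4, 1.9, 0], [1.5, 1.2, 0], [0, 0, 0], [0, 0, 0], [0, 0, 0]], "turn": [[0, 0, 0], [0, 0, 0], [0, 0, 0], [0, 0, 0], [0, 0, 0]]}}

```text
time_s: 11.9
position: [0.517, 0.0842, 0.1335]
tool_rot: [[-0.189, 0.982, -0.0], [0.982, 0.189, -0.0], [-0.0, -0.0, -1.0]]
ft_force: [-0.7, 0.1, -1.2]
grip_width: 0.0352
gripper_force: 40.2
```

```bash
python3 st.py rdp
```

```text
t 11.9 p [0.517  0.0842 0.1335] yaw_y 10.92 tilt [-0.0004 -0.0002] w 0.0352 gf 40.2 F [-0.7  0.1 -1.2]
rdp cm in tool [ 0.03  0.11 -0.  ] z down to 0: 13.35
```

>>> {"name": "move_arm", "arguments": {"jaw": [2.5, 2.5, 2.5, 2.5, 2.5, 2.5, 2.5, 2.5], "dp": [[0, 0.1, 2], [0, 0, 2.5], [0, 0, 2], [0, 0, 1], [0, 0, 0.6], [0, 0, 0.3], [0, 0, 0.1], [0, 0, 0]], "turn": [[0, 0, 0], [0, 0, 0], [0, 0, 0], [0, 0, 0], [0, 0, 0], [0, 0, 0], [0, 0, 0], [0, 0, 0]]}}

```text
time_s: 12.57
position: [0.5187, 0.0846, 0.0492]
tool_rot: [[-0.189, 0.982, 0.001], [0.982, 0.189, -0.0], [-0.0, 0.001, -1.0]]
ft_force: [-0.1, 0.1, -0.5]
grip_width: 0.035
gripper_force: 40.2
```

```bash
python3 st.py rdp
```

```text
t 12.57 p [0.5187 0.0846 0.0492] yaw_y 10.91 tilt [ 0.0012 -0.0001] w 0.035 gf 40.2 F [-0.1  0.1 -0.5]
rdp cm in tool [ 0.02 -0.07 -0.  ] z down to 0: 4.92
```

>>> {"name": "move_arm", "arguments": {"jaw": [2.5, 2.5, 2.5, 8.5, 8.5, 8.5, 8.5, 8.5, 8.5, 8.5, 8.5, 8.5], "dp": [[0, -0.05, 0.1], [0, 0, 0.05], [0, 0, 0], [0, 0, 0], [0, 0, 0], [0, 0, 0], [0, 0, -1], [0, 0, -3], [0, 0, -3], [0, 0, -2], [-2, 0, 0], [-3, 0, 0]], "turn": [[0, 0, 0], [0, 0, 0], [0, 0, 0], [0, 0, 0], [0, 0, 0], [0, 0, 0], [0, 0, 0], [0, 0, 0], [0, 0, 0], [0, 0, 0], [0, 0, 0], [0, 0, 0]]}}

```text
time_s: 13.57
position: [0.5276, 0.0367, 0.1393]
tool_rot: [[-0.193, 0.981, 0.003], [0.981, 0.193, -0.0], [-0.001, 0.003, -1.0]]
ft_force: [0.7, 0.1, -0.3]
grip_width: 0.0852
gripper_force: 0.0
```

```bash
python3 st.py bowl
```

```text
t 13.57 p [0.5276 0.0367 0.1393] yaw_y 11.12 tilt [ 0.0035 -0.0001] w 0.0852 gf 0.0 F [ 0.7  0.1 -0.3]
bowl cm in tool [-4.259e+01 -4.050e+00  2.000e-02] z down to 0: 13.93
```

>>> {"name": "move_arm", "arguments": {"jaw": [8.5, 8.5, 8.5, 8.5, 8.5, 8.5, 8.5, 8.5, 8.5, 8.5, 8.5, 8.5], "dp": [[-3.9, -0.4, 0], [-3.9, -0.4, 0], [-3.9, -0.4, 0], [-3.9, -0.4, 0], [-3.9, -0.4, 0], [-3.9, -0.4, 0], [-3.9, -0.4, 0], [-3.9, -0.4, 0], [-3.9, -0.4, 0], [-3.9, -0.3, 0], [-3, -0.1, 0], [0, 0, 0]], "turn": [[0, 0, 0], [0, 0, 0], [0, 0, 0], [0, 0, 0], [0, 0, 0], [0, 0, 0], [0, 0, 0], [0, 0, 0], [0, 0, 0], [0, 0, 0], [0, 0, 0], [0, 0, 0]]}}

```text
time_s: 14.57
position: [0.567, -0.3899, 0.1369]
tool_rot: [[-0.185, 0.983, 0.001], [0.983, 0.185, -0.002], [-0.002, 0.0, -1.0]]
ft_force: [-0.3, -0.9, 0.6]
grip_width: 0.0852
gripper_force: 0.0
```

```bash
python3 st.py bowl; python3 - <<'E'
from h import *
im,d,X=full('top')
for n,(u,v,r,zt) in dict(sq=(313,216,18,.090),rd=(249,230,18,.090)).items():
    A=X[v-r:v+r+1,u-r:u+r+1].reshape(-1,3); B=A[np.abs(A[:,2]-zt)<.007]; print(n,len(B),B.mean(0).round(4),*rect(B))
E
```

```text
t 14.57 p [ 0.567  -0.3899  0.1369] yaw_y 10.66 tilt [ 0.0006 -0.0019] w 0.0852 gf 0.0 F [-0.3 -0.9  0.6]
bowl cm in tool [ 0.04  0.31 -0.  ] z down to 0: 13.69
sq 94 [ 0.5589 -0.0686  0.0902] [ 0.5586 -0.07  ] 0.0361 0.0199 -73.5
rd 170 [0.5185 0.0816 0.0902] [0.5185 0.0814] 0.0347 0.0346 15.0
```

>>> {"name": "move_arm", "arguments": {"jaw": [8.5, 8.5, 8.5, 8.5, 8.5, 8.5, 8.5], "dp": [[0, 0.25, 1], [0, 0, 3], [0, 0, 2], [0, 0, 2], [0, 0, 2], [0, 0, 1.1], [0, 0, 0]], "turn": [[0, 0, 0], [0, 0, 0], [0, 0, 0], [0, 0, 0], [0, 0, 0], [0, 0, 0], [0, 0, 0]]}}

```text
time_s: 15.2
position: [0.5694, -0.3817, 0.0235]
tool_rot: [[-0.191, 0.982, -0.004], [0.982, 0.191, 0.004], [0.004, -0.003, -1.0]]
ft_force: [0.0, -0.1, -0.3]
grip_width: 0.0849
gripper_force: 0.0
```

>>> {"name": "move_arm", "arguments": {"jaw": [8.5, 5.5, 5.5, 5.5, 5.5, 5.5, 5.5, 5.5, 5.5, 5.5], "dp": [[0, 0, 0], [0, 0, 0], [0, 0, 0], [0, 0, 0], [0, 0, 0], [0, 0, 0], [0, 0, 0], [0, 0, 0], [0, 0, 0], [0, 0, 0]], "turn": [[0, 0, 0], [0, 0, 0], [0, 0, 0], [0, 0, 0], [0, 0, 0], [0, 0, 0], [0, 0, 0], [0, 0, 0], [0, 0, 0], [0, 0, 0]], "force": 25}}

```text
time_s: 16.03
position: [0.5708, -0.3842, 0.028]
tool_rot: [[-0.19, 0.982, 0.002], [0.982, 0.19, -0.002], [-0.002, 0.002, -1.0]]
ft_force: [-0.1, 1.3, 7.0]
grip_width: 0.0625
gripper_force: 27.4
```

```bash
python3 st.py bowl shelf
```

```text
t 16.03 p [ 0.5708 -0.3842  0.028 ] yaw_y 10.94 tilt [ 0.0023 -0.0019] w 0.0625 gf 27.4 F [-0.1  1.3  7. ]
bowl cm in tool [-0.46 -0.17  0.  ] z down to 0: 2.8
shelf cm in tool [39.04  3.73 -0.08] z down to 0: 2.8
```

>>> {"name": "move_arm", "arguments": {"jaw": [5.5, 5.5, 5.5, 5.5, 5.5, 5.5, 5.5, 5.5, 5.5, 5.5, 5.5, 5.5], "dp": [[0, 0, -1], [0, 0, -2], [0, 0, -3], [0, 0, -3], [1.5, 0.15, -1], [3, 0.3, 0], [3.5, 0.35, 0], [3.5, 0.35, 0], [3.5, 0.35, 0], [3.5, 0.35, 0], [3.5, 0.35, 0], [3.5, 0.3, 0]], "turn": [[0, 0, 0], [0, 0, 0], [0, 0, 0], [0, 0, 0], [0, 0, 0], [0, 0, 0], [0, 0, 0], [0, 0, 0], [0, 0, 0], [0, 0, 0], [0, 0, 0], [0, 0, 0]]}}

```text
time_s: 17.03
position: [0.5455, -0.1265, 0.1263]
tool_rot: [[-0.19, 0.982, 0.0], [0.982, 0.19, 0.0], [0.0, 0.0, -1.0]]
ft_force: [0.3, -0.4, -1.1]
grip_width: 0.063
gripper_force: 27.5
```

>>> {"name": "move_arm", "arguments": {"jaw": [5.5, 5.5, 5.5, 5.5, 5.5, 5.5, 5.5, 5.5], "dp": [[3.5, 0.3, 0], [3.5, 0.3, 0], [3.4, 0.3, 0], [2.5, 0.2, 0], [1, 0.1, 0], [0, 0, 0], [0, 0, 0], [0, 0, 0]], "turn": [[0, 0, 0], [0, 0, 0], [0, 0, 0], [0, 0, 0], [0, 0, 0], [0, 0, 0], [0, 0, 0], [0, 0, 0]]}}

```text
time_s: 17.7
position: [0.532, 0.0089, 0.1261]
tool_rot: [[-0.189, 0.982, 0.0], [0.982, 0.189, -0.0], [-0.0, 0.0, -1.0]]
ft_force: [-0.0, -0.5, -1.2]
grip_width: 0.0628
gripper_force: 27.5
```

```bash
python3 st.py shelf; python3 - <<'E'
from h import *
R=observe()['tool_rot']
for c in ('scene','top'):
    im,d,X=full(c); cv2.imwrite(f'pics/{c}2.png',cv2.resize(im[120:320,190:430,::-1],None,fx=2.5,fy=2.5))
E
```

```text
t 17.7 p [0.532  0.0089 0.1261] yaw_y 10.87 tilt [ 0.0003 -0.0004] w 0.0628 gf 27.5 F [-0.  -0.5 -1.2]
shelf cm in tool [-0.29  0.08  0.  ] z down to 0: 12.61
```

View pics/scene2.png

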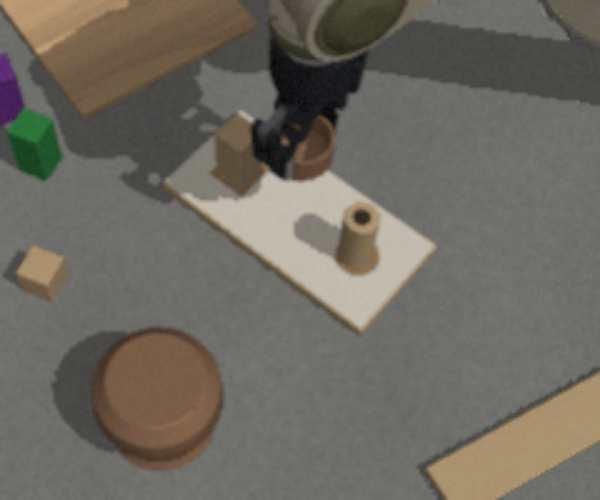

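The scene picture shows the bowl held at about (310,145) in the crop, with both posts upright at (238,150) and (358,235). I now lower the bowl between them.

>>> {"name": "move_arm", "arguments": {"jaw": [5.5, 5.5, 5.5, 5.5, 5.5, 5.5, 5.5, 5.5, 5.5, 5.5], "dp": [[0.1, 0.05, 1], [0, 0, 2], [0, 0, 2], [0, 0, 2], [0, 0, 1], [0, 0, 0.7], [0, 0, 0.4], [0, 0, 0.2], [0, 0, 0], [0, 0, 0]], "turn": [[0, 0, 0], [0, 0, 0], [0, 0, 0], [0, 0, 0], [0, 0, 0], [0, 0, 0], [0, 0, 0], [0, 0, 0], [0, 0, 0], [0, 0, 0]]}}

```text
time_s: 18.63
position: [0.5324, 0.011, 0.0336]
tool_rot: [[-0.19, 0.982, 0.001], [0.982, 0.19, -0.0], [-0.001, 0.001, -1.0]]
ft_force: [-0.0, -0.2, 0.1]
grip_width: 0.0629
gripper_force: 27.5
```

```bash
python3 st.py shelf
```

```text
t 18.63 p [0.5324 0.011  0.0336] yaw_y 10.94 tilt [ 0.0012 -0.0003] w 0.0629 gf 27.5 F [-0.  -0.2  0.1]
shelf cm in tool [-0.49 -0.01  0.  ] z down to 0: 3.36
```

>>> {"name": "move_arm", "arguments": {"jaw": [5.5, 5.5, 5.5, 8.5, 8.5, 8.5, 8.5, 8.5, 8.5, 8.5, 8.5, 8.5], "dp": [[0, 0, 0.15], [0, 0, 0.1], [0, 0, 0], [0, 0, 0], [0, 0, 0], [0, 0, 0], [0, 0, -1], [0, 0, -3], [0, 0, -3], [0, 0, -3], [0, 0, -2], [0, 0, 0]], "turn": [[0, 0, 0], [0, 0, 0], [0, 0, 0], [0, 0, 0], [0, 0, 0], [0, 0, 0], [0, 0, 0], [0, 0, 0], [0, 0, 0], [0, 0, 0], [0, 0, 0], [0, 0, 0]]}}

```text
time_s: 19.63
position: [0.5337, 0.0108, 0.1555]
tool_rot: [[-0.19, 0.982, 0.008], [0.982, 0.19, -0.002], [-0.003, 0.008, -1.0]]
ft_force: [0.5, -0.3, 0.5]
grip_width: 0.0856
gripper_force: 0.0
```

```bash
python3 st.py strip
```

```text
t 19.63 p [0.5337 0.0108 0.1555] yaw_y 10.94 tilt [ 0.0083 -0.0017] w 0.0856 gf 0.0 F [ 0.5 -0.3  0.5]
strip cm in tool [32.89  2.51 -0.09] z down to 0: 15.55
```

>>> {"name": "move_arm", "arguments": {"jaw": [8.5, 8.5, 8.5, 8.5, 8.5, 8.5, 8.5, 8.5, 8.5, 8.5, 8.5, 8.5], "dp": [[3, 0.2, 0], [3.5, 0.3, 0], [3.5, 0.3, 0], [3.5, 0.3, 0], [3.5, 0.3, 0], [3.5, 0.3, 0], [3.5, 0.2, 0], [3.5, 0.2, 0], [3.5, 0.2, 0], [1.9, 0.2, 0], [0, 0, 0], [0, 0, 0]], "turn": [[0, 0, 0], [0, 0, 0], [0, 0, 0], [0, 0, 0], [0, 0, 0], [0, 0, 0], [0, 0, 0], [0, 0, 0], [0, 0, 0], [0, 0, 0], [0, 0, -0.121], [0, 0, -0.121]]}}

```text
time_s: 20.63
position: [0.4934, 0.3401, 0.1501]
tool_rot: [[-0.426, 0.905, -0.001], [0.905, 0.426, -0.0], [0.0, -0.001, -1.0]]
ft_force: [-1.1, -0.5, -0.4]
grip_width: 0.0849
gripper_force: 0.0
```

>>> {"name": "move_arm", "arguments": {"jaw": [8.5, 8.5, 8.5, 8.5, 8.5, 8.5, 8.5, 8.5, 8.5, 8.5, 8.5], "dp": [[0, 0, 1], [0, 0, 1], [0, 0, 1], [0, 0, 1], [0, 0, 1], [0, 0, 1], [0, 0, 1], [0, 0, 1], [0, 0, 0], [0, 0, 0], [0, 0, 0]], "turn": [[0, 0, -0.121], [0, 0, -0.121], [0, 0, -0.121], [0, 0, -0.121], [0, 0, -0.121], [0, 0, -0.121], [0, 0, -0.121], [0, 0, -0.121], [0, 0, 0], [0, 0, 0], [0, 0, 0]]}}

```text
time_s: 21.55
position: [0.4944, 0.339, 0.0711]
tool_rot: [[-0.985, 0.173, 0.001], [0.173, 0.985, 0.0], [-0.0, 0.0, -1.0]]
ft_force: [0.4, 0.4, -0.1]
grip_width: 0.0852
gripper_force: 0.0
```

```bash
python3 st.py strip; python3 - <<'E'
from h import *
im,d,X=full('top'); cv2.imwrite('pics/top3.png',cv2.resize(im[150:310,90:350,::-1],None,fx=3,fy=3))
for n,(u,v,r,zt) in dict(sq=(313,216,18,.090),rd=(249,230,18,.090),bowl=(280,227,16,.057)).items():
    A=X[v-r:v+r+1,u-r:u+r+1].reshape(-1,3); B=A[np.abs(A[:,2]-zt)<.007]; print(n,len(B),B.mean(0).round(4),*rect(B))
E
```

```text
t 21.55 p [0.4944 0.339  0.0711] yaw_y 80.06 tilt [0.0005 0.0003] w 0.0852 gf 0.0 F [ 0.4  0.4 -0.1]
strip cm in tool [-0.17 -0.02  0.  ] z down to 0: 7.11
sq 216 [ 0.5492 -0.0722  0.09  ] [ 0.5497 -0.0724] 0.0362 0.0359 11.2
rd 169 [0.5187 0.0817 0.0903] [0.519 0.082] 0.035 0.0336 -25.8
bowl 128 [0.5348 0.0071 0.0567] [0.5341 0.0064] 0.0632 0.0607 0.5
```

View pics/top3.png

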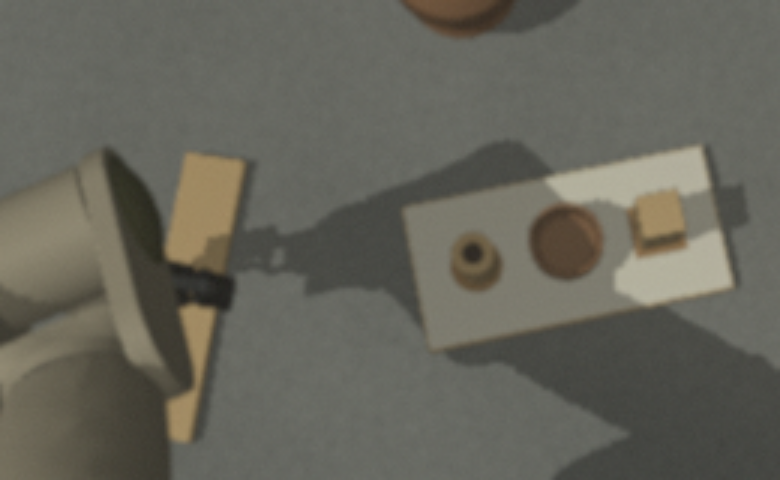

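The posts and bowl all sit in place in the crop: round (473,258), bowl (566,240), square (660,220). The strip lies under the gripper at (200,290). I'll pick it up now.

>>> {"name": "move_arm", "arguments": {"jaw": [8.5, 8.5, 8.5, 8.5, 8.5, 8.5, 8.5], "dp": [[-0.1, 0, 1], [0, 0, 2], [0, 0, 2], [0, 0, 1.2], [0, 0, 0.6], [0, 0, 0], [0, 0, 0]], "turn": [[0, 0, 0], [0, 0, 0], [0, 0, 0], [0, 0, 0], [0, 0, 0], [0, 0, 0], [0, 0, 0]]}}

```text
time_s: 22.18
position: [0.4954, 0.3388, 0.0028]
tool_rot: [[-0.985, 0.17, 0.0], [0.17, 0.985, 0.0], [-0.0, 0.0, -1.0]]
ft_force: [0.1, 0.0, 0.6]
grip_width: 0.085
gripper_force: 0.0
```

>>> {"name": "move_arm", "arguments": {"jaw": [8.5, 4.5, 4.5, 4.5, 4.5, 4.5, 4.5, 4.5, 4.5, 4.5, 4.5], "dp": [[0, 0, 0.1], [0, 0, 0], [0, 0, 0], [0, 0, 0], [0, 0, 0], [0, 0, 0], [0, 0, 0], [0, 0, 0], [0, 0, 0], [0, 0, 0], [0, 0, 0]], "turn": [[0, 0, 0], [0, 0, 0], [0, 0, 0], [0, 0, 0], [0, 0, 0], [0, 0, 0], [0, 0, 0], [0, 0, 0], [0, 0, 0], [0, 0, 0], [0, 0, 0]], "force": 70}}

```text
time_s: 23.1
position: [0.4955, 0.3388, 0.0027]
tool_rot: [[-0.986, 0.169, 0.001], [0.169, 0.986, 0.0], [-0.001, 0.001, -1.0]]
ft_force: [-2.7, -1.6, 7.1]
grip_width: 0.0528
gripper_force: 73.3
```

```bash
python3 st.py strip
```

```text
t 23.1 p [0.4955 0.3388 0.0027] yaw_y 80.27 tilt [0.0013 0.0003] w 0.0528 gf 73.3 F [-2.7 -1.6  7.1]
strip cm in tool [-0.06 -0.02  0.  ] z down to 0: 0.27
```

>>> {"name": "move_arm", "arguments": {"jaw": [4.5, 4.5, 4.5, 4.5, 4.5, 4.5, 4.5, 4.5, 4.5, 4.5], "dp": [[0, 0, -0.7], [0, 0, -1.3], [0, 0, -2], [0, 0, -2.5], [0, 0, -2.5], [0, 0, -2.5], [0, 0, -2], [0, 0, -0.7], [0, 0, 0], [0, 0, 0]], "turn": [[0, 0, 0], [0, 0, 0], [0, 0, 0], [0, 0, 0], [0, 0, 0], [0, 0, 0], [0, 0, 0], [0, 0, 0], [0, 0, 0], [0, 0, 0]]}}

```text
time_s: 23.93
position: [0.4947, 0.3385, 0.1426]
tool_rot: [[-0.986, 0.169, -0.001], [0.169, 0.986, -0.001], [0.001, -0.001, -1.0]]
ft_force: [0.0, 0.3, -3.5]
grip_width: 0.0523
gripper_force: 74.2
```

```bash
python3 st.py; python3 - <<'E'
from h import *
im,d,X=full('scene'); cv2.imwrite('pics/s4.png',cv2.resize(im[170:370,270:510,::-1],None,fx=2.5,fy=2.5))
E
```

```text
t 23.93 p [0.4947 0.3385 0.1426] yaw_y 80.26 tilt [-0.0014 -0.0006] w 0.0523 gf 74.2 F [ 0.   0.3 -3.5]
```

View pics/s4.png

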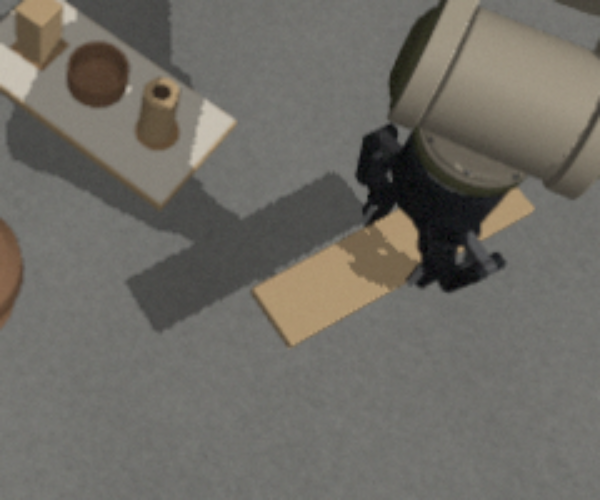

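The strip is held level, spanning about (255,290) to (530,205) in the crop. Turning it in line with the posts.

>>> {"name": "move_arm", "arguments": {"jaw": [4.5, 4.5, 4.5, 4.5, 4.5, 4.5, 4.5, 4.5, 4.5, 4.5, 4.5, 4.5], "dp": [[0, 0, 0], [0, 0, 0], [0, 0, 0], [0, 0, 0], [0, 0, 0], [0, 0, 0], [0, 0, 0], [0, 0, 0], [0, 0, 0], [0, 0, 0], [0, 0, 0], [0, 0, 0]], "turn": [[0, 0, 0.06], [0, 0, 0.1], [0, 0, 0.12], [0, 0, 0.12], [0, 0, 0.12], [0, 0, 0.12], [0, 0, 0.12], [0, 0, 0.12], [0, 0, 0.12], [0, 0, 0.1], [0, 0, 0.07], [0, 0, 0.037]]}}

```text
time_s: 24.98
position: [0.4946, 0.3384, 0.1416]
tool_rot: [[-0.189, 0.982, -0.003], [0.982, 0.189, -0.001], [-0.001, -0.003, -1.0]]
ft_force: [-0.2, 0.4, -3.0]
grip_width: 0.0524
gripper_force: 74.2
```

```bash
python3 st.py .534,.0048
```

```text
t 24.98 p [0.4946 0.3384 0.1416] yaw_y 10.89 tilt [-0.0032 -0.0013] w 0.0524 gf 74.2 F [-0.2  0.4 -3. ]
.534,.0048 cm in tool [-3.35e+01 -2.43e+00  3.00e-02] z down to 0: 14.16
```

>>> {"name": "move_arm", "arguments": {"jaw": [4.5, 4.5, 4.5, 4.5, 4.5, 4.5, 4.5, 4.5, 4.5, 4.5, 4.5, 4.5], "dp": [[-1.5, -0.1, 0], [-2.5, -0.2, 0], [-3.2, -0.25, 0], [-3.5, -0.25, 0], [-3.5, -0.25, 0], [-3.5, -0.25, 0], [-3.5, -0.25, 0], [-3.5, -0.25, 0], [-3.2, -0.25, 0], [-2.6, -0.2, 0], [-2, -0.1, 0], [-1, -0.08, 0]], "turn": [[0, 0, 0], [0, 0, 0], [0, 0, 0], [0, 0, 0], [0, 0, 0], [0, 0, 0], [0, 0, 0], [0, 0, 0], [0, 0, 0], [0, 0, 0], [0, 0, 0], [0, 0, 0]]}}

```text
time_s: 25.98
position: [0.5355, 0.0024, 0.1424]
tool_rot: [[-0.191, 0.982, -0.002], [0.982, 0.191, -0.0], [0.0, -0.002, -1.0]]
ft_force: [0.5, 0.4, -2.5]
grip_width: 0.0521
gripper_force: 74.2
```

>>> {"name": "move_arm", "arguments": {"jaw": [4.5, 4.5, 4.5, 4.5, 4.5, 4.5], "dp": [[0, 0, 0], [0, 0, 1], [0, 0, 1], [0, 0, 1], [0, 0, 0], [0, 0, 0]], "turn": [[0, 0, 0], [0, 0, 0], [0, 0, 0], [0, 0, 0], [0, 0, 0], [0, 0, 0]]}}

```text
time_s: 26.48
position: [0.5354, 0.0063, 0.1131]
tool_rot: [[-0.194, 0.981, -0.002], [0.981, 0.194, 0.001], [0.001, -0.001, -1.0]]
ft_force: [-0.9, -0.1, -2.6]
grip_width: 0.0525
gripper_force: 74.1
```

```bash
python3 st.py .534,.0048; python3 - <<'E'
from h import *
im,d,X=full('top'); cv2.imwrite('pics/top5.png',cv2.resize(im[140:300,190:450,::-1],None,fx=3,fy=3))
M=((np.abs(X[...,2]-.125)<.012)).astype(np.uint8); M[:160]=0;M[300:]=0;M[:,:180]=0;M[:,380:]=0
B=X[M>0]; R=observe()['tool_rot']; p=observe()['position']; L=(B-p)@R; L=L[np.abs(L[:,0])>.05]
print(len(L),'tool frame a',L[:,0].min(),L[:,0].max())
for lo,hi in((-.14,-.1),(-.1,-.06),(.06,.1),(.1,.14)):
    q=L[(L[:,0]>lo)&(L[:,0]<hi)]; print(lo,len(q),np.percentile(q[:,1],[3,97]).round(4),np.median(q[:,2]).round(4)) if len(q) else 0
E
```

```text
t 26.48 p [0.5354 0.0063 0.1131] yaw_y 11.18 tilt [-0.0016  0.0005] w 0.0525 gf 74.1 F [-0.9 -0.1 -2.6]
.534,.0048 cm in tool [-0.12 -0.16  0.  ] z down to 0: 11.31
595 tool frame a -0.12529076631199662 0.12502326452587703
-0.14 243 [-0.0254  0.0268] -0.0086
-0.1 205 [-0.0262  0.0238] -0.0084
0.06 24 [0.0029 0.0183] -0.009
0.1 86 [-0.0103  0.0272] -0.0093
```

View pics/top5.png

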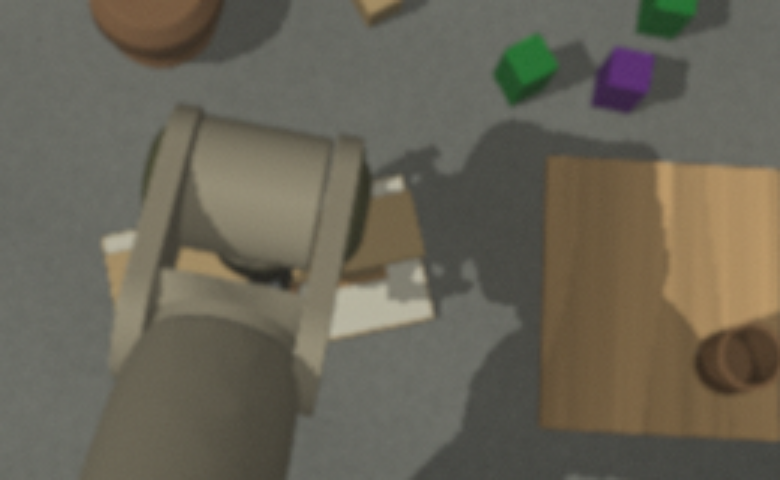

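The top view shows the strip held over the shelf, with its visible ends at about (110,265) and (420,225) in the crop. In the gripper it is centred at ±125 mm, its underside 3 mm below the TCP. Lowering it.

>>> {"name": "move_arm", "arguments": {"jaw": [4.5, 4.5, 4.5, 4.5, 4.5, 4.5], "dp": [[-0.1, -0.12, 0.5], [0, 0, 0.6], [0, 0, 0.4], [0, 0, 0.2], [0, 0, 0], [0, 0, 0]], "turn": [[0, 0, 0], [0, 0, 0], [0, 0, 0], [0, 0, 0], [0, 0, 0], [0, 0, 0]]}}

```text
time_s: 27.03
position: [0.5349, 0.004, 0.0964]
tool_rot: [[-0.193, 0.981, -0.0], [0.981, 0.193, 0.0], [0.0, -0.0, -1.0]]
ft_force: [0.1, -0.6, -2.2]
grip_width: 0.0523
gripper_force: 74.2
```

```bash
python3 st.py .534,.0048
```

```text
t 27.03 p [0.5349 0.004  0.0964] yaw_y 11.1 tilt [-0.0002  0.0001] w 0.0523 gf 74.2 F [ 0.1 -0.6 -2.2]
.534,.0048 cm in tool [ 0.09 -0.07  0.  ] z down to 0: 9.64
```

>>> {"name": "move_arm", "arguments": {"jaw": [4.5, 4.5, 4.5, 4.5, 4.5], "dp": [[0.05, -0.05, 0.1], [0, 0, 0.1], [0, 0, 0.1], [0, 0, 0.05], [0, 0, 0]], "turn": [[0, 0, 0], [0, 0, 0], [0, 0, 0], [0, 0, 0], [0, 0, 0]]}}

```text
time_s: 27.45
position: [0.5343, 0.0044, 0.093]
tool_rot: [[-0.193, 0.981, -0.0], [0.981, 0.193, -0.0], [0.0, -0.0, -1.0]]
ft_force: [-0.2, -0.9, -2.4]
grip_width: 0.0523
gripper_force: 74.2
```

```bash
python3 st.py .534,.0048
```

```text
t 27.45 p [0.5343 0.0044 0.093 ] yaw_y 11.1 tilt [-0.0001 -0.    ] w 0.0523 gf 74.2 F [-0.2 -0.9 -2.4]
.534,.0048 cm in tool [ 0.04 -0.02  0.  ] z down to 0: 9.3
```

Not in contact yet; a bit lower.

>>> {"name": "move_arm", "arguments": {"jaw": [4.5, 4.5, 4.5, 4.5], "dp": [[0, 0, 0.07], [0, 0, 0.07], [0, 0, 0], [0, 0, 0]], "turn": [[0, 0, 0], [0, 0, 0], [0, 0, 0], [0, 0, 0]]}}

```text
time_s: 27.78
position: [0.5344, 0.0044, 0.0927]
tool_rot: [[-0.193, 0.981, 0.001], [0.981, 0.193, -0.0], [-0.001, 0.001, -1.0]]
ft_force: [-2.8, 1.5, 7.6]
grip_width: 0.0526
gripper_force: 75.4
```

Contact made. Releasing and going up.

>>> {"name": "move_arm", "arguments": {"jaw": [5.5, 7, 8.5, 8.5, 8.5, 8.5, 8.5, 8.5, 8.5, 8.5, 8.5], "dp": [[0, 0, 0], [0, 0, 0], [0, 0, 0], [0, 0, 0], [0, 0, 0], [0, 0, -0.5], [0, 0, -1], [0, 0, -2], [0, 0, -2.5], [0, 0, -1], [0, 0, 0]], "turn": [[0, 0, 0], [0, 0, 0], [0, 0, 0], [0, 0, 0], [0, 0, 0], [0, 0, 0], [0, 0, 0], [0, 0, 0], [0, 0, 0], [0, 0, 0], [0, 0, 0]], "force": 30}}

```text
time_s: 28.7
position: [0.5355, 0.0043, 0.1649]
tool_rot: [[-0.193, 0.981, 0.006], [0.981, 0.193, -0.001], [-0.002, 0.005, -1.0]]
ft_force: [0.6, -0.0, 0.7]
grip_width: 0.0847
gripper_force: 0.0
```

```bash
python3 st.py beaker
```

```text
t 28.7 p [0.5355 0.0043 0.1649] yaw_y 11.11 tilt [ 0.0059 -0.0013] w 0.0847 gf 0.0 F [ 0.6 -0.   0.7]
beaker cm in tool [-36.85 -15.9    0.  ] z down to 0: 16.49
```

>>> {"name": "move_arm", "arguments": {"jaw": [8.5, 8.5, 8.5, 8.5, 8.5, 8.5, 8.5, 8.5, 8.5, 8.5, 8.5, 8.5], "dp": [[-2.5, -1, 0], [-3.5, -1.5, 0], [-3.5, -1.5, 0], [-3.5, -1.5, 0], [-3.5, -1.5, 0], [-3.5, -1.5, 0], [-3.5, -1.5, 0], [-3.5, -1.5, 0], [-3.5, -1.5, 0], [-3, -1.4, 0], [-2, -0.9, 0], [-0.9, -0.5, 0]], "turn": [[0, 0, 0], [0, 0, 0], [0, 0, 0], [0, 0, 0], [0, 0, 0], [0, 0, 0], [0, 0, 0], [0, 0, 0], [0, 0, 0], [0, 0, 0], [0, 0, 0], [0, 0, 0]]}}

```text
time_s: 29.7
position: [0.4482, -0.3858, 0.1608]
tool_rot: [[-0.19, 0.982, -0.001], [0.982, 0.19, 0.0], [0.0, -0.001, -1.0]]
ft_force: [0.4, -0.2, -0.0]
grip_width: 0.0849
gripper_force: 0.0
```

>>> {"name": "move_arm", "arguments": {"jaw": [8.5, 8.5, 8.5], "dp": [[0, 0, 0], [0, 0, 0], [0, 0, 0]], "turn": [[0, 0, 0], [0, 0, 0], [0, 0, 0]]}}

```text
time_s: 29.95
position: [0.4498, -0.3816, 0.1616]
tool_rot: [[-0.194, 0.981, -0.0], [0.981, 0.194, 0.001], [0.001, -0.0, -1.0]]
ft_force: [0.7, -0.4, -0.1]
grip_width: 0.0848
gripper_force: 0.0
```

```bash
python3 st.py beaker; python3 - <<'E'
from h import *
im,d,X=full('top'); cv2.imwrite('pics/top6.png',cv2.resize(im[150:300,200:460,::-1],None,fx=3,fy=3))
M=((np.abs(X[...,2]-.102)<.006)).astype(np.uint8); M[:170]=0;M[280:]=0;M[:,:200]=0;M[:,350:]=0
n,l,st,_=cv2.connectedComponentsWithStats(M); B=X[l==1+np.argmax(st[1:,4])]
print(len(B),B.mean(0).round(4),np.std(B[:,2]),*rect(B))
A=np.c_[B[:,:2]-B[:,:2].mean(0),np.ones(len(B))]; print('plane',np.linalg.lstsq(A,B[:,2],rcond=None)[0].round(4))
E
```

```text
t 29.95 p [ 0.4498 -0.3816  0.1616] yaw_y 11.18 tilt [-0.0002  0.0008] w 0.0848 gf 0.0 F [ 0.7 -0.4 -0.1]
beaker cm in tool [-0.64 -0.05 -0.  ] z down to 0: 16.16
2308 [0.5352 0.0045 0.1022] 0.002129488137277024 [0.5358 0.0039] 0.2506 0.0561 -78.7
plane [-1.400e-03 -1.000e-04  1.022e-01]
```

View pics/top6.png

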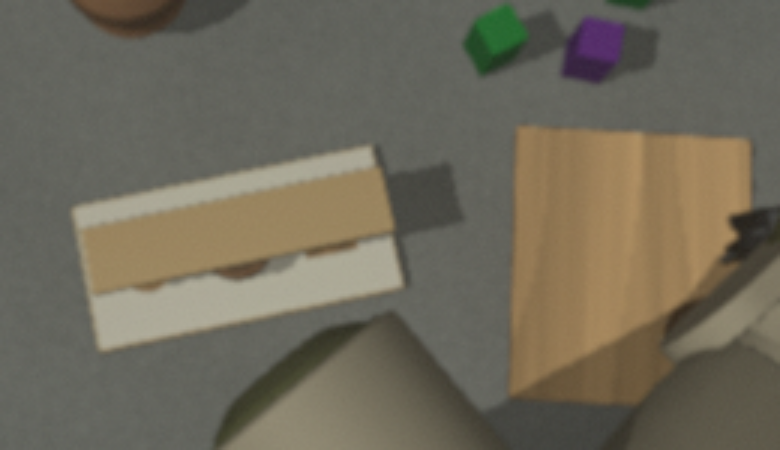

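The strip lies level at z 0.102 on top, centre (0.535, 0.0045), in the crop spanning (85,260) to (390,200). Now the beaker.

>>> {"name": "move_arm", "arguments": {"jaw": [8.5, 8.5, 8.5, 8.5, 8.5, 8.5, 8.5], "dp": [[-0.5, -0.05, 0.7], [0, 0, 2], [0, 0, 3], [0, 0, 3], [0, 0, 2], [0, 0, 0], [0, 0, 0]], "turn": [[0, 0, 0], [0, 0, 0], [0, 0, 0], [0, 0, 0], [0, 0, 0], [0, 0, 0], [0, 0, 0]]}}

```text
time_s: 30.58
position: [0.45, -0.3876, 0.0542]
tool_rot: [[-0.193, 0.981, -0.001], [0.981, 0.193, 0.001], [0.001, -0.001, -1.0]]
ft_force: [0.8, 0.2, -0.0]
grip_width: 0.0849
gripper_force: 0.0
```

```bash
python3 st.py beaker
```

```text
t 30.58 p [ 0.45   -0.3876  0.0542] yaw_y 11.15 tilt [-0.001   0.0013] w 0.0849 gf 0.0 F [ 0.8  0.2 -0. ]
beaker cm in tool [-0.05  0.04 -0.  ] z down to 0: 5.42
```

>>> {"name": "move_arm", "arguments": {"jaw": [4.8, 4.8, 4.8, 4.8, 4.8, 4.8, 4.8, 4.8, 4.8, 4.8], "dp": [[0, 0, 0], [0, 0, 0], [0, 0, 0], [0, 0, 0], [0, 0, 0], [0, 0, 0], [0, 0, 0], [0, 0, 0], [0, 0, 0], [0, 0, 0]], "turn": [[0, 0, 0], [0, 0, 0], [0, 0, 0], [0, 0, 0], [0, 0, 0], [0, 0, 0], [0, 0, 0], [0, 0, 0], [0, 0, 0], [0, 0, 0]], "force": 30}}

```text
time_s: 31.42
position: [0.4503, -0.3887, 0.0563]
tool_rot: [[-0.193, 0.981, 0.002], [0.981, 0.193, -0.002], [-0.003, 0.001, -1.0]]
ft_force: [-1.2, 0.6, 7.1]
grip_width: 0.0543
gripper_force: 31.6
```

```bash
python3 st.py beaker .5187,.0820
```

```text
t 31.42 p [ 0.4503 -0.3887  0.0563] yaw_y 11.1 tilt [ 0.0019 -0.0024] w 0.0543 gf 31.6 F [-1.2  0.6  7.1]
beaker cm in tool [ 0.07  0.03 -0.  ] z down to 0: 5.63
.5187,.0820 cm in tool [44.88 15.78 -0.1 ] z down to 0: 5.63
```

>>> {"name": "move_arm", "arguments": {"jaw": [4.8, 4.8, 4.8, 4.8, 4.8, 4.8, 4.8, 4.8, 4.8, 4.8, 4.8, 4.8], "dp": [[0, 0, -1], [0, 0, -2], [0, 0, -3], [0, 0, -3], [1, 0.3, -2], [2, 0.7, -1], [3, 1.1, 0], [3.3, 1.2, 0], [3.3, 1.2, 0], [3.3, 1.2, 0], [3.3, 1.2, 0], [3.3, 1.2, 0]], "turn": [[0, 0, 0], [0, 0, 0], [0, 0, 0], [0, 0, 0], [0, 0, 0], [0, 0, 0], [0, 0, 0], [0, 0, 0], [0, 0, 0], [0, 0, 0], [0, 0, 0], [0, 0, 0]]}}

```text
time_s: 32.42
position: [0.4858, -0.1501, 0.1756]
tool_rot: [[-0.192, 0.981, 0.001], [0.981, 0.192, -0.0], [-0.001, 0.001, -1.0]]
ft_force: [0.9, 0.2, -1.5]
grip_width: 0.0542
gripper_force: 32.3
```

>>> {"name": "move_arm", "arguments": {"jaw": [4.8, 4.8, 4.8, 4.8, 4.8, 4.8, 4.8, 4.8, 4.8, 4.8, 4.8, 4.8], "dp": [[3.3, 1.2, 0], [3.3, 1.2, 0], [3.3, 1.2, 0], [3.3, 1.1, 0], [3.3, 1.1, 0], [3, 1, 0], [2, 0.7, 0], [0.8, 0.35, 0], [0, 0, 0], [0, 0, 0], [0, 0, 0], [0, 0, 0]], "turn": [[0, 0, 0], [0, 0, 0], [0, 0, 0], [0, 0, 0], [0, 0, 0], [0, 0, 0], [0, 0, 0], [0, 0, 0], [0, 0, 0], [0, 0, 0], [0, 0, 0], [0, 0, 0]]}}

```text
time_s: 33.42
position: [0.52, 0.0809, 0.1748]
tool_rot: [[-0.191, 0.982, 0.0], [0.982, 0.191, -0.0], [-0.0, -0.0, -1.0]]
ft_force: [0.3, -0.9, -2.0]
grip_width: 0.0543
gripper_force: 32.3
```

```bash
python3 st.py .5187,.0820; python3 - <<'E'
from h import *
im,d,X=full('scene'); cv2.imwrite('pics/s7.png',cv2.resize(im[100:300,220:460,::-1],None,fx=2.5,fy=2.5))
E
```

```text
t 33.42 p [0.52   0.0809 0.1748] yaw_y 11.01 tilt [ 0.     -0.0002] w 0.0543 gf 32.3 F [ 0.3 -0.9 -2. ]
.5187,.0820 cm in tool [ 0.13 -0.11 -0.  ] z down to 0: 17.48
```

View pics/s7.png

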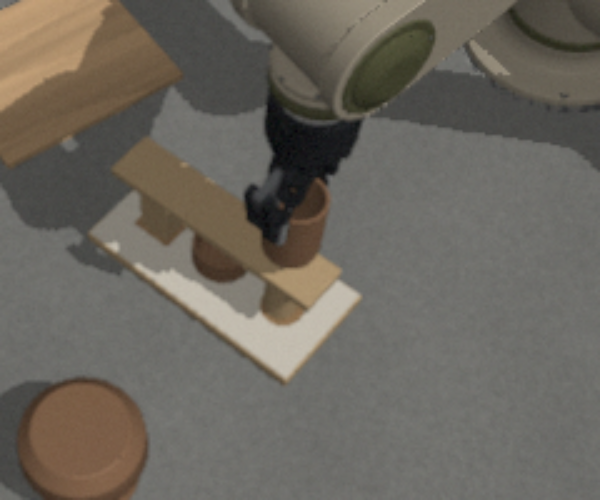

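The beaker, at (300,225) in the crop, hangs upright over the strip above the round post. Lowering.

>>> {"name": "move_arm", "arguments": {"jaw": [4.8, 4.8, 4.8, 4.8, 4.8, 4.8, 4.8, 4.8], "dp": [[0.1, -0.1, 0.6], [0, 0, 0.8], [0, 0, 0.6], [0, 0, 0.4], [0, 0, 0.2], [0, 0, 0], [0, 0, 0], [0, 0, 0]], "turn": [[0, 0, 0], [0, 0, 0], [0, 0, 0], [0, 0, 0], [0, 0, 0], [0, 0, 0], [0, 0, 0], [0, 0, 0]]}}

```text
time_s: 34.13
position: [0.519, 0.083, 0.1489]
tool_rot: [[-0.193, 0.981, 0.0], [0.981, 0.193, -0.0], [-0.0, 0.0, -1.0]]
ft_force: [-0.1, 0.6, -1.4]
grip_width: 0.0536
gripper_force: 32.3
```

>>> {"name": "move_arm", "arguments": {"jaw": [4.8, 4.8, 4.8, 4.8], "dp": [[0, 0, 0.1], [0, 0, 0.1], [0, 0, 0], [0, 0, 0]], "turn": [[0, 0, 0], [0, 0, 0], [0, 0, 0], [0, 0, 0]]}}

```text
time_s: 34.47
position: [0.5189, 0.083, 0.1466]
tool_rot: [[-0.193, 0.981, -0.0], [0.981, 0.193, -0.0], [-0.0, -0.0, -1.0]]
ft_force: [-0.6, -0.7, -1.9]
grip_width: 0.054
gripper_force: 32.3
```

```bash
python3 st.py .5187,.0820
```

```text
t 34.47 p [0.5189 0.083  0.1466] yaw_y 11.11 tilt [-0. -0.] w 0.054 gf 32.3 F [-0.6 -0.7 -1.9]
.5187,.0820 cm in tool [-0.09 -0.04  0.  ] z down to 0: 14.66
```

>>> {"name": "move_arm", "arguments": {"jaw": [4.8, 4.8, 4.8, 4.8], "dp": [[0, 0, 0.06], [0, 0, 0.06], [0, 0, 0], [0, 0, 0]], "turn": [[0, 0, 0], [0, 0, 0], [0, 0, 0], [0, 0, 0]]}}

```text
time_s: 34.8
position: [0.5192, 0.0831, 0.1462]
tool_rot: [[-0.193, 0.981, 0.001], [0.981, 0.193, 0.0], [-0.0, 0.001, -1.0]]
ft_force: [-1.6, 1.2, 6.2]
grip_width: 0.0541
gripper_force: 33.1
```

Contact. Releasing and lifting straight up.

>>> {"name": "move_arm", "arguments": {"jaw": [5.6, 6.5, 7.5, 8.5, 8.5, 8.5, 8.5, 8.5, 8.5, 8.5, 8.5, 8.5], "dp": [[0, 0, 0], [0, 0, 0], [0, 0, 0], [0, 0, 0], [0, 0, 0], [0, 0, 0], [0, 0, -0.5], [0, 0, -1], [0, 0, -2], [0, 0, -3], [0, 0, -3], [0, 0, -3]], "turn": [[0, 0, 0], [0, 0, 0], [0, 0, 0], [0, 0, 0], [0, 0, 0], [0, 0, 0], [0, 0, 0], [0, 0, 0], [0, 0, 0], [0, 0, 0], [0, 0, 0], [0, 0, 0]]}}

```text
time_s: 35.8
position: [0.5186, 0.083, 0.2722]
tool_rot: [[-0.193, 0.981, -0.0], [0.981, 0.193, 0.0], [0.0, -0.0, -1.0]]
ft_force: [-0.2, -0.3, -0.2]
grip_width: 0.0849
gripper_force: 0.0
```

>>> {"name": "move_arm", "arguments": {"jaw": [8.5, 8.5, 8.5, 8.5, 8.5, 8.5, 8.5, 8.5], "dp": [[2, -1, 0], [3, -2, 0], [3, -2, 0], [3, -2, 0], [3, -2, 0], [2, -1, 0], [0, 0, 0], [0, 0, 0]], "turn": [[0, 0, 0], [0, 0, 0], [0, 0, 0], [0, 0, 0], [0, 0, 0], [0, 0, 0], [0, 0, 0], [0, 0, 0]]}}

```text
time_s: 36.47
position: [0.3894, 0.2213, 0.271]
tool_rot: [[-0.195, 0.981, 0.001], [0.981, 0.195, 0.0], [-0.0, 0.001, -1.0]]
ft_force: [0.7, -0.0, -0.5]
grip_width: 0.0849
gripper_force: 0.0
```

```bash
python3 st.py; python3 - <<'E'
from h import *
im,d,X=full('scene'); cv2.imwrite('pics/s8.png',cv2.resize(im[100:300,220:460,::-1],None,fx=2.5,fy=2.5))
for c in('scene','top'):
    im,d,X=full(c); Z=X[...,2]
    m=(np.abs(Z-.182)<.007)&(np.hypot(X[...,0]-.519,X[...,1]-.083)<.05); B=X[m]
    print(c,len(B),*(rect(B) if len(B)>3 else ()))
    m=(np.abs(Z-.102)<.006)&(np.hypot(X[...,0]-.534,X[...,1]-.005)<.14); B=X[m]
    if len(B)>3: print(' strip',len(B),B.mean(0).round(4),*rect(B))
E
```

```text
t 36.47 p [0.3894 0.2213 0.271 ] yaw_y 11.23 tilt [0.0009 0.0001] w 0.0849 gf 0.0 F [ 0.7 -0.  -0.5]
scene 201 [0.5191 0.0853] 0.0549 0.0545 2.0
 strip 1625 [ 0.5416 -0.0062  0.1036] [0.5358 0.0036] 0.2534 0.0604 -78.8
top 144 [0.5193 0.0834] 0.0544 0.0528 89.1
 strip 1945 [ 0.5376 -0.0117  0.1025] [0.5357 0.0039] 0.2505 0.0557 -78.8
```

View pics/s8.png

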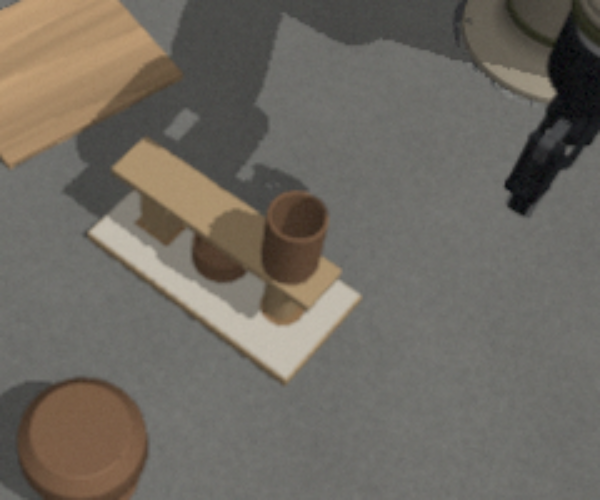

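The beaker stands upright at (296,238) in the crop, within about 3 mm of the round post's axis. The strip is level on both posts and the gripper is clear.

```bash
python3 -c "
from rig import ticket
print(ticket.close_job())"
```

```text
the job is handed in; nothing more can be done
None
```

The tier is built and the job handed in at about 36 s of robot time. On my last camera measurements every piece was inside its tolerance, but the hand-in returned no verdict.

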